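# Proof-pull the thermocouple clamp, then light the pass lamp

## Task

Prove that the sprung steel thermocouple clamp on the silver motor driver enclosure holds: take its crossbar and pull straight up smoothly with rising force to about 15 N, so that the green bands on its legs are fully out of the black sleeves but no red shows, and keep that pull for a full second. Ease the clamp back down fully home before letting go, and only then rock the black switch on the red panel over to its other side, so that the dome turns from dark to bright green. Leave everything else on the bench where it is.

Things in the scene. Friction and masses are not known exactly. Their poses are not given: they have to be found in the camera images.
- enclosure: silver motor driver enclosure, 120 (x) x 160 (y) x 55 mm high, fixed to the bench; origin at the centre of its underside, z up. Two black sleeves (20 mm diameter, 14 mm high) stand on its top at y = -34 and +34 mm; the clamp's legs run in them.
- clamp_bar (a point): centre of the clamp's steel crossbar: a level bar 90 mm long along the enclosure's y, 14 mm wide in x, 14 mm high, its centre 40 mm above the enclosure's top (95 mm above the bench) when home. Grasp it in the middle, closing along the enclosure's x; the space under and beside it is free between the sleeves but for a thin 10 mm foot under its middle. The point moves with the clamp; its axes are those of the enclosure.
- clamp (a joint): lift of the clamp above home, m: 0 is fully home, it rises straight up only, mechanical stop at 0.020. A spring pulls it home with 1.3 N per mm of lift (the clamp weighs 0.8 N besides), so a 15 N pull lifts it about 11 mm. The green band on each leg is fully out of the sleeve at 9 mm; the red band starts to show at 14 mm (over-pulled). Let go while lifted it snaps back.
- panel: glossy red switch panel, 130 (x) x 150 (y) x 40 mm high, fixed to the bench; origin at the centre of its underside. Carries the black rocker (62 mm along x, 36 mm along y, pivot along y at x = 0, y = -28, 50 mm above the bench) and, at y = +42 mm, the clear indicator dome (34 mm across, up to 65 mm above the bench).
- rocker_press (a point): white dot on top of the black rocker's +x half, the place to push straight down. The rocker is a shallow V: when off this half slopes up outwards by 0.36 rad (dot 61 mm above the bench, 22 mm from the pivot along the panel's x; outer edge 64 mm above the bench), when on it lies level (dot 53 mm above the bench, 25 mm from the pivot). The point turns with the rocker.
- rocker (a joint): rocker angle, rad: 0 is off (+x half up, dome dark), 0.36 is fully on (+x half down, dome bright green). It turns with 1 to 2 N of push at the dot and stays where it is left at either end; there is a hard stop at 0.36.
- toroid_mid (a point): centre (half-way up) of a loose black ferrite toroid, 60 mm across, 18 mm high, lying flat; bystander
- stiffener_mid (a point): centre of a loose green circuit board stiffener strip, 32 x 110 x 5 mm, lying flat, long side along its y; bystander
- jar_mid (a point): centre (half-way up) of a loose closed grey jar, 44 mm across, 55 mm high; bystander
- spare_clamp_mid (a point): a loose spare steel saddle clamp, 20 x 80 x 20 mm, lying flat, long side along its y; point 10 mm above the bench at its centre; bystander
- driver_mid (a point): a loose blue screwdriver 170 mm long lying along its x; point at its origin; bystander
- tray_mid (a point): centre (12 mm up) of a loose empty grey tray 130 x 90 x 25 mm; bystander
There are look-alikes about, which are no part of the job. What is shaped like the enclosure but orange or turquoise is not meant.

How it is judged:
By the outcome, as a careful person would: the job done as asked, in the order asked, and still so for the second after the job is handed in, with the robot touching nothing.
It also fails if it takes over 59 s, if anything falls off the work surface, if the arm or the gripper's body presses on something with over 40 N, if the wrist force passes 120 N, or if a joint passes its speed limit or range.

## Robot

A 6-joint arm with a two-finger parallel gripper is mounted at the origin on the work surface. World frame = base frame: x ahead of the robot, y to its left, z up, the work surface at z = 0. Lengths are in mm, angles in rad, forces in N, time in s.
With the tool pointing down it reaches from about 275 to 825 mm from the base axis. Payload 5.2 kg.
Tool frame: the origin (TCP) lies midway between the tips of the shut fingers; the grasp point (between the pads) lies 19 mm behind it (robot.pinch_z is the distance from the TCP to the grasp point, in mm); z points along the fingers, y is the direction in which the jaws open and shut (so a half turn about z gives the same grasp; the last joint's range is limited). The gripper opens to 93 mm and grips with 3 to 60 N. Pads are 15 mm wide; open, the fingers measure 128 mm over their backs; the gripper's body (75 mm by 188 mm) begins 65 mm behind the grasp point.
Start: joints at [1.003, 0.259, 1.535, -0, 1.348, -0.203], TCP at [196.198, 513.82, 186.053] pointing down, gripper open.
Joint ranges: [-3.14, 3.14], [-0.91, 2.08], [0.19, 2.58], [-1.22, 4.36], [0.22, 2.71], [-3.12, 3.12]. Speed limits (rad/s): [2.57, 2.57, 3.14, 3.14, 3.14, 3.14].

## Interface

Orientations are given as a unit quaternion [w, x, y, z].
In Python, from rig import robot gives the robot as it stands.
- The arm moves only by the shell command python3 -m inch 'ROWS' [FORCE]. ROWS is text: rows parted by semicolons, each of 7 numbers parted by spaces: the shift along the tool's x, y, z as a fraction of full scale, then the turn, a rotation vector about the tool's x, y, z as a fraction of full scale, then the opening in per cent of the stroke, from 0 (shut) to 100 (fully open). In form: tx ty tz rx ry rz gripper; .... A call has 1 to 5 rows; each row is the pose to reach, as a shift and turn from the pose commanded when the call began, along the tool's axes at that moment; what a row does not reach only later rows make up. Full scale, the value 1, is 0.1 m for a shift and pi/2 rad for a turn. A row lasts 1/10 s, in which the tool goes at most 50 mm and 8.59 degrees, less where a joint would pass 70% of its speed; a pose out of reach is approached as far as the arm can. A call with a number of a shift or a turn outside -1 to 1 is refused whole. A call with a gripper value outside its range is refused whole. The fingers move at their own pace and stop on an object; FORCE is the grip in N (left out, the last holds). Time passes only in rows, so rows that repeat a pose let the fingers close. It gives the time, the measured TCP pose, the force and the opening at its end, in the units of the state.
- robot.get_state(): the state, without advancing time (a new reading comes with each control period).
- robot.snapshot(name): name is "side" or "top" or "wrist"; returns a dict with "img" (480x640x3 uint8, red, green, blue), "z_map" (480x640 float32, mm along the optical axis (not along the pixel's ray), 0 where there is no reading), "vfov" (degrees; the focal length in pixels is half the picture's height over the tangent of half this angle, whatever the lens; pixels are square), "cx", "cy" (the principal point, pixels), "distortion" ([k1, k2, p1, p2, k3] as OpenCV has them; the pictures are not rectified), "R" (3x3) and "t" (3): a world point X has camera coordinates R X + t. Camera axes: x right, y down, z forward; pixel columns grow to the right and rows downward; lengths in mm; the calibration is good to about 2 mm. A picture is of the moment at which its call begins.
- robot.job_done(): hands the job in, once; it reports no verdict.
The state is a dict: "time": time; "joints": joint angles; "qvel": joint speeds; "joint_torque": joint torques, N m; "ee_pos": TCP position; "eef_rot": TCP orientation; "force": force on the tool from outside, world axes, zero at the start; "wrist_torque": the same for the moment, N m; "opening": opening from 0.0 (shut) to 1.0 (fully open).
Only numpy, scipy, OpenCV 4.12 (cv2) and the standard library are available. Lean on these libraries where they do the work, as an engineer would, in place of code of your own. Each camera call takes 0.05 s, during which the arm holds its last target.

## Working session

There is one attempt and no reset: what is moved stays moved. The work goes in short steps, Python scripts to look and compute and a shell command to move; the robot and the scene stay as the last step left them, time stands still between calls to the robot, and variables do not carry over. Pictures are saved under pics/ and viewed, and the job is handed in when it is done.

```bash
mkdir -p pics; ls; cat > h.py <<'E'
from rig import robot
import numpy as np, cv2, pickle
def snap(n,f):
    s=robot.snapshot(n); cv2.imwrite(f'pics/{f}.png',s['img'][:,:,::-1]); pickle.dump(s,open(f'pics/{f}.pkl','wb')); return s
def load(f): return pickle.load(open(f'pics/{f}.pkl','rb'))
def K(s):
    f=240/np.tan(np.radians(s['vfov'])/2); return np.array([[f,0,s['cx']],[0,f,s['cy']],[0,0,1.]])
def ray(s,uv):
    p=cv2.undistortPoints(np.array(uv,float).reshape(-1,1,2),K(s),np.array(s['distortion'],float)).reshape(-1,2)
    d=np.c_[p,np.ones(len(p))]; R=np.array(s['R']); t=np.array(s['t'])
    return -R.T@t, d@R
def plane(s,uv,z):
    c,d=ray(s,uv); return c+d*((z-c[2])/d[:,2])[:,None]
def proj(s,X):
    R=np.array(s['R']); return cv2.projectPoints(np.array(X,float).reshape(-1,1,3),cv2.Rodrigues(R)[0],np.array(s['t'],float),K(s),np.array(s['distortion'],float))[0].reshape(-1,2)
def depth(s,uv):
    z=np.array([s['z_map'][int(v),int(u)] for u,v in uv]); c,d=ray(s,uv); return c+d*z[:,None]
E
python3 - <<'E'
from h import *
for n in ['top','side','wrist']:
    s=snap(n,n+'0'); print(n,s['vfov'],s['cx'],s['cy'],s['distortion'],-np.array(s['R']).T@s['t'])
print(robot.get_state())
E
```

```text
pics
top 50.92395501825954 318.8244421975368 234.18596068945604 [-0.12984865  0.          0.          0.          0.        ] [ 290.6382086    10.95274673 1225.97573517]
side 42.939729488365 326.7266729272293 238.7969390300091 [-0.18741549  0.          0.          0.          0.        ] [ 435.41960142 -904.2380465  1078.75595977]
wrist 66.20101557359196 318.45635191526617 241.77353542168063 [-0.05667441  0.          0.          0.          0.        ] [130.05499001 540.01571439 382.87590977]
{'time': 0.15, 'joints': array([ 1.00320299e+00,  2.59172204e-01,  1.53580631e+00, -1.74832163e-05,
        1.34799853e+00, -2.02791506e-01]), 'qvel': array([-0.00176826, -0.00243881, -0.00183734, -0.00126948, -0.00011402,
        0.00028414]), 'joint_torque': array([ 2.75988219e-03, -4.37643170e+01, -2.84234369e+01,  7.16849975e-02,
        3.79186124e-02, -8.76287118e-05]), 'ee_pos': array([195.95181669, 513.42449279, 185.42072377]), 'eef_rot': array([-2.52184194e-04,  1.81389231e-01,  9.83411139e-01, -6.44678570e-04]), 'force': array([-0.29152484,  0.67666662,  0.27651819]), 'wrist_torque': array([-0.02192486,  0.00207579,  0.01691007]), 'opening': 0.9999004263449773}
```

View pics/top0.png

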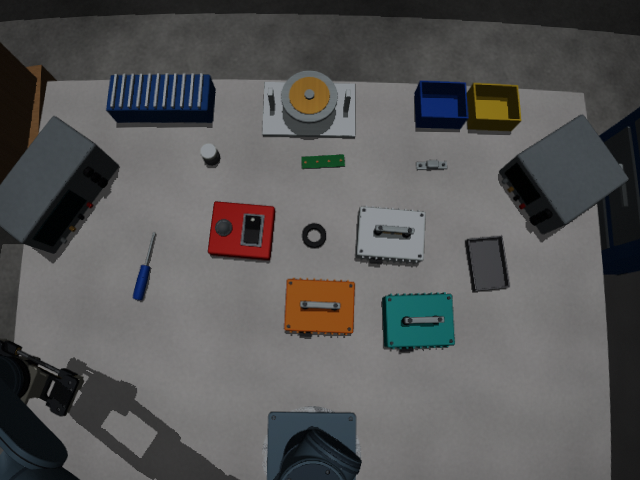

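View pics/side0.png

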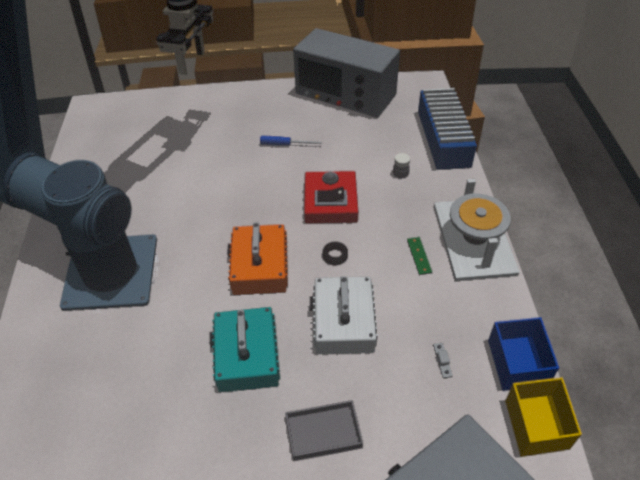

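View pics/wrist0.png

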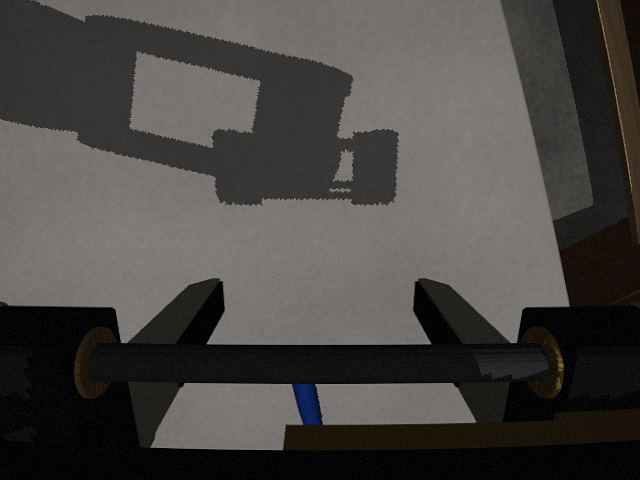

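Candidates in the top view are silver (391,235), orange (320,306) and turquoise (419,320). The silver one fits, since the other two colours are ruled out. The red panel is at (241,230). I'll measure next and confirm with crops.

```bash
python3 - <<'E'
from h import *
s=load('top0'); im=s['img']
a=cv2.resize(im[195:275,345:440],None,fx=4,fy=4,interpolation=3); b=cv2.resize(im[190:270,197:292],None,fx=4,fy=4,interpolation=3)
t=load('side0')['img']
c=cv2.resize(t[265:365,295:395],(380,320),interpolation=3); d=cv2.resize(t[160:230,290:370],(380,320),interpolation=3)
cv2.imwrite('pics/crop0.png',np.vstack([np.hstack([a,c])[:, :760],np.hstack([b,d])[:,:760]])[:,:,::-1][:600])
hsv=cv2.cvtColor(im,cv2.COLOR_RGB2HSV).astype(int)
red=((hsv[...,1]>150)&((hsv[...,0]<6)|(hsv[...,0]>174))&(hsv[...,2]>80)).astype(np.uint8)
red[:, :190]=0; red[:,300:]=0;
def rect(m,z,name):
    cs=cv2.findContours(m,cv2.RETR_EXTERNAL,cv2.CHAIN_APPROX_NONE)[0]; c=max(cs,key=cv2.contourArea)
    P=plane(s,c.reshape(-1,2),z)[:,:2].astype(np.float32); r=cv2.minAreaRect(P); print(name,r,cv2.boundingRect(c))
rect(red,40,'panel')
# via z_map heights
v,u=np.mgrid[0:480,0:640]; X=depth(s,np.c_[u.ravel(),v.ravel()]).reshape(480,640,3)
H=X[...,2]
for nm,(u0,u1,v0,v1),z in [('enc',(345,440,195,275),55),('panel',(197,292,190,270),40)]:
    m=np.zeros((480,640),np.uint8); m[v0:v1,u0:u1]=(np.abs(H[v0:v1,u0:u1]-z)<8)
    rect(m,z,nm+' depth')
m=np.zeros((480,640),np.uint8); m[195:275,345:440]=H[195:275,345:440]>85
rect(m,102,'bar'); print(np.median(X[m>0],0), X[m>0].min(0),X[m>0].max(0))
E
```

```text
panel ((529.6292114257812, 178.83795166015625), (146.8778533935547, 126.18730163574219), 85.93932342529297) (208, 202, 66, 56)
enc depth ((522.21533203125, -180.6250457763672), (161.42127990722656, 125.75006103515625), 85.72145080566406) (356, 207, 70, 56)
panel depth ((527.6067504882812, 178.24020385742188), (148.82199096679688, 130.60897827148438), 85.85498809814453) (208, 201, 66, 58)
bar ((522.9317016601562, -180.16888427734375), (88.37244415283203, 15.541764259338379), 86.09046936035156) (375, 225, 39, 10)
[ 522.22957348 -176.31371741  100.9084987 ] [ 290.6382086  -225.19249499   90.25947544] [ 533.62006991   10.95274673 1225.97573517]
```

View pics/crop0.png

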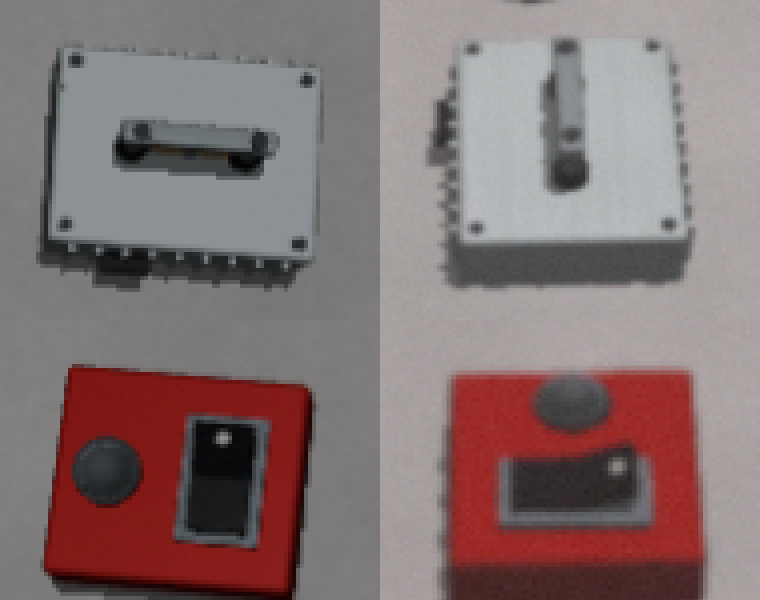

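```bash
cat >> h.py <<'E'
from scipy.spatial.transform import Rotation as Ro
def need(p,yawy):
    """p: TCP target; yawy: world angle (deg) of tool y, tool down"""
    st=robot.get_state(); w,x,y,z=st['eef_rot']; R=Ro.from_quat([x,y,z,w]).as_matrix()
    a=np.radians(yawy); ty=np.array([np.cos(a),np.sin(a),0]); tz=np.array([0,0,-1.]); G=np.c_[np.cross(ty,tz),ty,tz]
    print('t',st['time'],'pos',st['ee_pos'].round(1),'F',st['force'].round(2),'open',round(st['opening'],3),'j',st['joints'].round(2))
    print('shift',(R.T@(np.array(p)-st['ee_pos'])/100).round(3),'turn',(Ro.from_matrix(R.T@G).as_rotvec()/(np.pi/2)).round(3), 'tool y ang',np.degrees(np.arctan2(R[1,1],R[0,1])).round(1))
E
python3 - <<'E'
from h import *
s=load('top0'); a=s['img'][205:250,240:265].astype(int).min(2); v,u=np.where(a>120); print(u+240,v+205,a[a>120])
w=a[v,u]; uv=[[((u+240)*w).sum()/w.sum(),((v+205)*w).sum()/w.sum()]]; print('dot',uv,plane(s,uv,61))
c,yw=np.array([528.5,178.5]),np.radians(-4.1)
R=np.array([[np.cos(yw),-np.sin(yw)],[np.sin(yw),np.cos(yw)]])
print('dot model',c+R@[22,-28], 'side px',proj(load('side0'),[[*(c+R@[22,-28]),61],[522.5,-180.4,102]]))
need([522.5,-180.4,186],-4.1)
E
```

```text
[252 253] [219 219] [138 134]
dot [[np.float64(252.49264705882354), np.float64(219.0)]] [[549.86145995 148.80162396  61.        ]]
dot model [548.44176878 148.9987143 ] side px [[338.33220793 192.3084305 ]
 [342.24785137 292.67280982]]
t 0.15 pos [196.  513.4 185.4] F [-0.29  0.68  0.28] open 1.0 j [ 1.    0.26  1.54 -0.    1.35 -0.2 ]
shift [-5.526 -5.317 -0.   ] turn [-0.001  0.     0.813] tool y ang 69.1
```

```bash
python3 -m inch '-0.2 -0.2 0 0 0 0.08 100;-0.4 -0.4 0 0 0 0.16 100;-0.6 -0.6 0 0 0 0.24 100;-0.8 -0.8 0 0 0 0.32 100;-1 -1 0 0 0 0.4 100'
python3 -c "from h import *
need([522.5,-180.4,186],-4.1)"
```

```text
time: 0.65
ee_pos: [254.0, 383.6, 185.8]
eef_rot: [-0.0, 0.479, 0.878, -0.0]
force: [0.8, -0.6, -0.8]
opening: 1.003
t 0.65 pos [254.  383.6 185.8] F [ 0.8  -0.57 -0.77] open 1.003 j [ 0.74  0.1   1.74 -0.    1.31  0.17]
shift [-6.194e+00 -8.010e-01 -1.000e-03] turn [-0.    0.    0.41] tool y ang 32.8
```

```bash
python3 -m inch '-0.25 -0.03 0 0 0 0.08 100;-0.5 -0.06 0 0 0 0.16 100;-0.75 -0.1 0 0 0 0.24 100;-1 -0.13 0 0 0 0.33 100;-1 -0.13 0 0 0 0.41 100'
python3 -c "from h import *
need([522.5,-180.4,186],-4.1)"
```

```text
time: 1.15
ee_pos: [298.5, 291.7, 185.9]
eef_rot: [0.0, 0.733, 0.68, -0.0]
force: [-0.1, -0.5, -0.4]
opening: 1.002
t 1.15 pos [298.5 291.7 185.9] F [-0.07 -0.53 -0.38] open 1.002 j [ 0.51  0.01  1.82 -0.    1.3   0.58]
shift [-4.541  2.586  0.005] turn [ 0.     0.001 -0.002] tool y ang -4.3
```

```bash
python3 -m inch '-0.3 0.17 0 0 0 0 100;-0.6 0.34 0 0 0 0 100;-1 0.57 0 0 0 0 100'; python3 -m inch '-0.3 0.17 0 0 0 0 100;-0.6 0.34 0 0 0 0 100;-1 0.57 0 0 0 0 100';python3 -m inch '-0.3 0.17 0 0 0 0 100;-0.6 0.34 0 0 0 0 100;-1 0.57 0 0 0 0 100';python3 -m inch '-0.3 0.17 0 0 0 0 100;-0.6 0.34 0 0 0 0 100;-1 0.57 0 0 0 0 100;-1 0.57 0 0 0 0 100'
python3 -c "from h import *
need([522.5,-180.4,186],-4.1)"
```

```text
time: 1.45
ee_pos: [347.7, 189.8, 186.0]
eef_rot: [-0.0, 0.729, 0.684, 0.0]
force: [1.0, -0.0, 0.1]
opening: 0.999
time: 1.75
ee_pos: [398.0, 86.0, 186.0]
eef_rot: [-0.0, 0.73, 0.684, 0.0]
force: [1.0, 0.3, 0.4]
opening: 1.004
time: 2.05
ee_pos: [448.2, -17.5, 186.0]
eef_rot: [-0.0, 0.73, 0.683, 0.0]
force: [1.0, -0.3, -0.5]
opening: 0.996
time: 2.45
ee_pos: [500.5, -125.1, 185.4]
eef_rot: [0.001, 0.732, 0.682, -0.0]
force: [-0.5, 0.1, 0.2]
opening: 0.999
t 2.45 pos [ 500.5 -125.1  185.4] F [-0.54  0.13  0.21] open 0.999 j [-0.46  0.2   1.62 -0.    1.33 -0.39]
shift [-0.536  0.258 -0.005] turn [0.    0.001 0.001] tool y ang -4.0
```

```bash
python3 -m inch '-0.27 0.13 0 0 0 0 100;-0.54 0.26 0 0 0 0 100;-0.54 0.26 0 0 0 0 100;-0.54 0.26 0 0 0 0 100'
python3 - <<'E'
from h import *
s=snap('wrist','wrist1');snap('top','top1')
need([522.5,-180.4,76],-4.1)
v,u=np.mgrid[0:480,0:640]; X=depth(s,np.c_[u.ravel(),v.ravel()]).reshape(480,640,3)
m=((X[...,2]>85)&(X[...,2]<108)&(np.abs(X[...,0]-522)<35)&(np.abs(X[...,1]+180)<70)).astype(np.uint8)
c=max(cv2.findContours(m,0,1)[0],key=cv2.contourArea)
P=X[m>0]; print(cv2.boundingRect(c),np.median(P,0)); top=P[P[:,2]>np.median(P[:,2])-4]; print(cv2.minAreaRect(top[:,:2].astype(np.float32)))
E
```

```text
time: 2.85
ee_pos: [520.4, -175.5, 185.5]
eef_rot: [-0.001, 0.73, 0.683, -0.0]
force: [-0.1, -0.3, 0.4]
opening: 1.002
t 2.95 pos [ 520.4 -174.7  185.9] F [ 0.37  0.14 -0.05] open 1.0 j [-0.53  0.26  1.54  0.    1.35 -0.46]
shift [-0.057  0.026  1.098] turn [-0.001 -0.001  0.004] tool y ang -3.8
(317, 187, 19, 109) [ 527.10358955 -178.7284215   100.62931368]
((526.9119873046875, -180.95762634277344), (88.85723876953125, 14.003347396850586), 86.02531433105469)
```

View pics/wrist1.png

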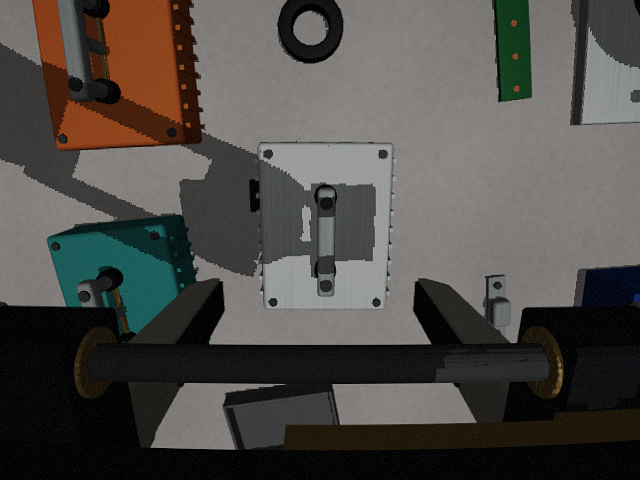

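The wrist view shows the silver enclosure with its bar at (326,240), between the jaws. The wrist camera puts the bar at x≈526.5 and the top camera at 522.7. The fingertips are symmetric about the wrist picture's centre, so I trust the wrist more. I'll descend part way and check again.

```bash
python3 -m inch '-0.05 0.05 0.2 0 0 0 100;-0.06 0.05 0.4 0 0 0 100;-0.06 0.05 0.6 0 0 0 100;-0.06 0.05 0.6 0 0 0 100'
python3 - <<'E'
from h import *
s=snap('wrist','wrist2')
need([525,-180.4,76],-4.1)
v,u=np.mgrid[0:480,0:640]; X=depth(s,np.c_[u.ravel(),v.ravel()]).reshape(480,640,3)
m=((X[...,2]>85)&(X[...,2]<112)&(np.abs(X[...,0]-522)<35)&(np.abs(X[...,1]+180)<70)).astype(np.uint8)
c=max(cv2.findContours(m,0,1)[0],key=cv2.contourArea)
P=X[m>0]; print(cv2.boundingRect(c),np.median(P,0)); top=P[P[:,2]>np.median(P[:,2])-4]; print(cv2.minAreaRect(top[:,:2].astype(np.float32)))
E
```

```text
time: 3.35
ee_pos: [523.4, -179.9, 123.6]
eef_rot: [-0.003, 0.73, 0.684, -0.001]
force: [-0.0, 0.7, -0.1]
opening: 1.003
t 3.4 pos [ 524.4 -180.6  125.3] F [ 0.24 -0.84  0.4 ] open 1.004 j [-0.53  0.32  1.61  0.    1.22 -0.47]
shift [0.002 0.007 0.493] turn [-0.002 -0.001  0.004] tool y ang -3.7
(312, 192, 23, 136) [ 527.1175705  -177.27038062  100.62586491]
((527.0416259765625, -181.4900360107422), (89.81568145751953, 13.794835090637207), 85.96061706542969)
```

View pics/wrist2.png

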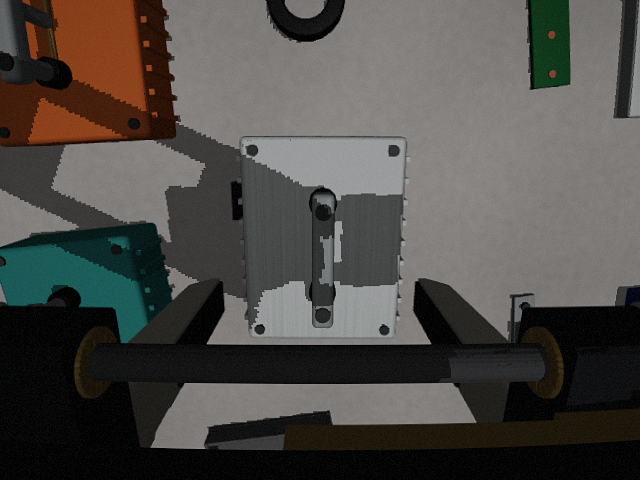

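```bash
python3 -m inch '0 0.03 0.15 0 0 0 100;0 0.03 0.3 0 0 0 100;0 0.03 0.4 0 0 0 100;0 0.03 0.49 0 0 0 100;0 0.03 0.49 0 0 0 100'
python3 - <<'E'
from h import *
s=snap('wrist','wrist3')
need([526.5,-181,76],-4.0)
snap('side','side3')
need([526.5,-181,76],-4.0)
a=load('side3')['img'][240:380,260:420]; cv2.imwrite('pics/c3.png',cv2.resize(a,None,fx=4,fy=4,interpolation=3)[:,:,::-1])
E
```

```text
time: 3.9
ee_pos: [528.1, -182.0, 76.5]
eef_rot: [-0.001, 0.73, 0.683, -0.0]
force: [-1.0, 0.6, -0.7]
opening: 1.001
t 3.95 pos [ 528.5 -182.3   77.1] F [-0.35 -0.21 -0.55] open 1.001 j [-0.53  0.37  1.66  0.    1.11 -0.47]
shift [ 0.012 -0.02   0.011] turn [-0.    -0.     0.002] tool y ang -3.8
t 4.0 pos [ 528.8 -182.6   77.5] F [0.23 0.63 0.16] open 1.001 j [-0.53  0.37  1.66  0.    1.11 -0.47]
shift [ 0.014 -0.024  0.015] turn [0.    0.    0.002] tool y ang -3.8
```

View pics/wrist3.png

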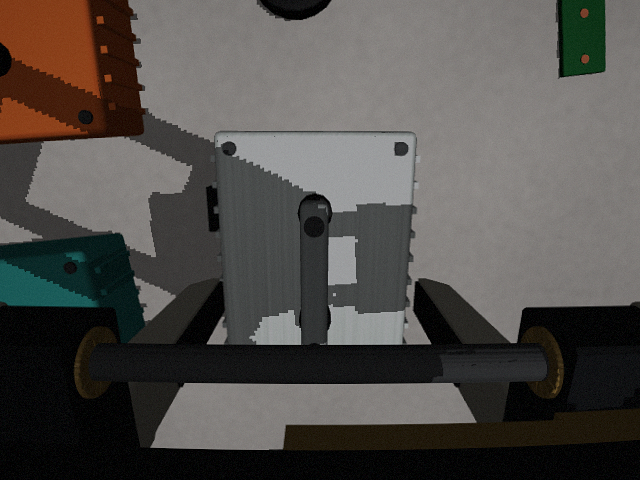

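View pics/c3.png

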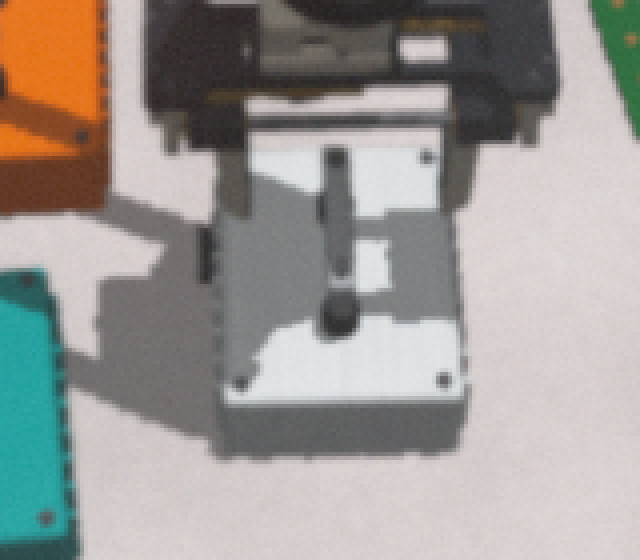

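```bash
python3 -m inch '0.01 -0.02 0.012 0 0 0 60;0.01 -0.02 0.012 0 0 0 30;0.01 -0.02 0.012 0 0 0 20;0.01 -0.02 0.012 0 0 0 20;0.01 -0.02 0.012 0 0 0 20' 10
python3 - <<'E'
from h import *
snap('wrist','wrist4');need([526.7,-181,76],-4.0)
E
```

```text
time: 4.5
ee_pos: [526.7, -181.4, 76.0]
eef_rot: [0.0, 0.73, 0.683, 0.0]
force: [0.3, 0.4, 0.9]
opening: 0.62
t 4.55 pos [ 526.7 -181.5   75.9] F [ 0.22 -0.14 -0.2 ] open 0.576 j [-0.53  0.37  1.67 -0.    1.11 -0.47]
shift [ 0.004 -0.001 -0.001] turn [0.    0.    0.002] tool y ang -3.8
```

View pics/wrist4.png

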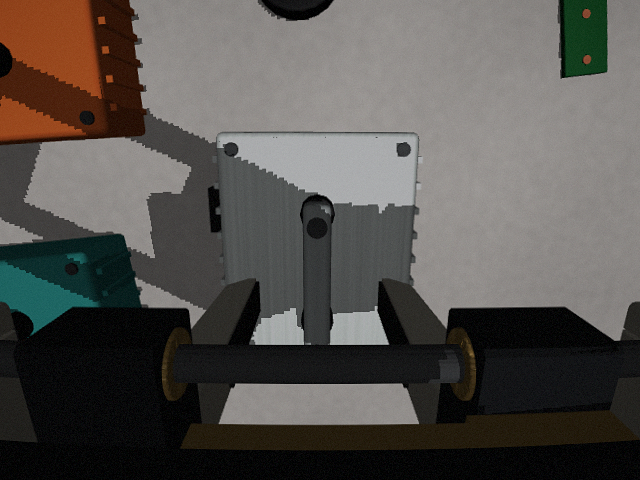

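The bar is centred between the closing fingers at u≈316.

```bash
python3 -m inch '0 0 0 0 0 0 0;0 0 0 0 0 0 0;0 0 0 0 0 0 0;0 0 0 0 0 0 0;0 0 0 0 0 0 0' 10;  python3 -m inch '0 0 0 0 0 0 0;0 0 0 0 0 0 0;0 0 0 0 0 0 0;0 0 0 0 0 0 0' 10
```

```text
time: 5.05
ee_pos: [526.7, -181.4, 75.9]
eef_rot: [0.0, 0.73, 0.683, -0.0]
force: [-0.2, 0.3, -0.0]
opening: 0.145
time: 5.45
ee_pos: [526.7, -181.4, 75.9]
eef_rot: [0.0, 0.73, 0.683, -0.0]
force: [-0.3, 0.7, 0.0]
opening: 0.003
```

```bash
python3 - <<'E'
from h import *
snap('wrist','wrist5');need([526.7,-181,76],-4.0)
snap('side','side5')
a=load('side5')['img'][240:380,260:420]; cv2.imwrite('pics/c5.png',cv2.resize(a,None,fx=4,fy=4,interpolation=3)[:,:,::-1])
E
```

```text
t 5.5 pos [ 526.7 -181.4   75.9] F [-0.97 -0.04  0.4 ] open 0.006 j [-0.53  0.37  1.67 -0.    1.11 -0.47]
shift [ 0.004  0.    -0.001] turn [0.    0.    0.002] tool y ang -3.8
```

View pics/wrist5.png

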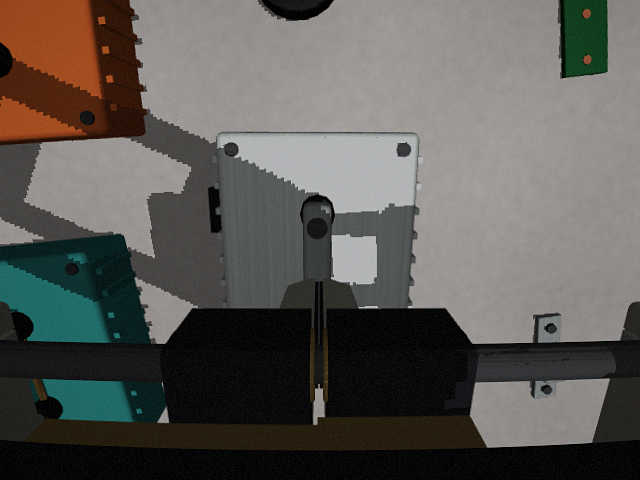

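View pics/c5.png

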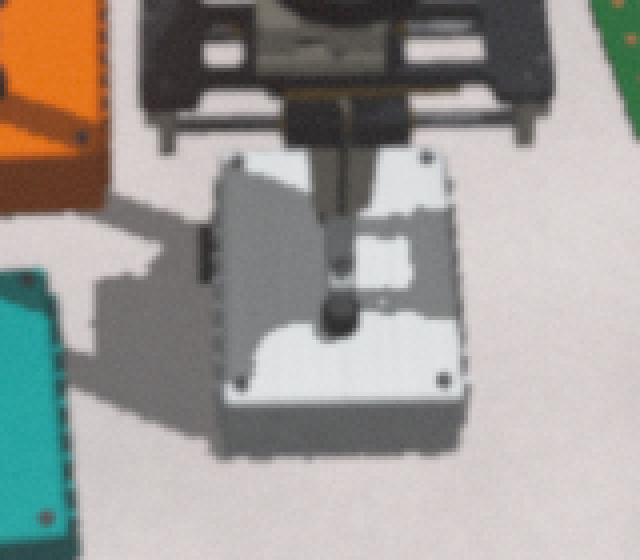

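```bash
python3 - <<'E'
from h import *
s=load('side5')
for z in (76,95,102): print(z,(proj(s,[[526.7,-181.4,z]])-[260,240])*4)
print('bar ends',(proj(s,[[526.7,-226,102],[526.7,-136,102],[526.7,-226,88]])-[260,240])*4)
X=depth(s,[(260+343/4,240+y/4) for y in range(160,290,8)]); print(X.round(1))
w=load('wrist5')
X=depth(w,[(305,v) for v in range(270,345,8)]); print(X.round(1))
X=depth(w,[(318,v) for v in range(220,300,8)]); print(X.round(1))
E
```

```text
76 [[336.89099816 242.37667876]]
95 [[337.400994   220.01819746]]
102 [[337.59139353 211.64362562]]
bar ends [[347.40925825 284.85658091]
 [328.03445713 140.48046075]
 [346.92653862 301.24345699]]
[[ 528.7 -182.2  144.6]
 [ 528.5 -184.5  141.3]
 [ 528.1 -188.1  139.6]
 [ 528.4 -186.2  130.7]
 [ 528.3 -187.8  126.4]
 [ 528.2 -189.6  122.3]
 [ 528.2 -190.3  116.6]
 [ 529.  -184.7  102.5]
 [ 528.3 -191.2  104.6]
 [ 528.  -194.1  102. ]
 [ 527.2 -201.3  105.2]
 [ 526.7 -206.   105.1]
 [ 526.4 -209.   102.5]
 [ 525.8 -214.   102.9]
 [ 524.9 -221.6  106.9]
 [ 524.9 -222.8  101.8]
 [ 524.3 -228.5  103.2]]
[[ 532.8 -108.8  273.4]
 [ 521.5 -173.7   99.8]
 [ 522.4 -170.7  118.2]
 [ 522.7 -171.3  126. ]
 [ 523.  -171.4  134.1]
 [ 527.3 -144.6  198.1]
 [ 527.3 -145.3  200.5]
 [ 527.5 -144.9  204.9]
 [ 527.6 -145.1  207.9]
 [ 527.8 -144.8  211.4]]
[[ 530.1 -143.9  103. ]
 [ 529.9 -147.7  103.3]
 [ 529.6 -151.6  103.2]
 [ 529.3 -156.3  100.7]
 [ 529.  -160.1  101.4]
 [ 528.7 -164.1  101.8]
 [ 528.5 -168.4  101.3]
 [ 528.2 -172.7  100.8]
 [ 528.1 -173.4  109.9]
 [ 527.9 -177.   111. ]]
```

```bash
python3 - <<'E'
from h import *
w=load('wrist3')
print('cam',-np.array(w['R']).T@w['t'])
for u in (212,218,222): print(u); print(depth(w,[(u,v) for v in range(276,310,4)]).round(1))
print('proj tip', proj(w,[[528.5-46,-182.3+7,z] for z in (76,95,100,105)]), proj(w,[[528.5,-182.3,z] for z in (76,100)]))
w=load('wrist5')
m=w['z_map']; print(m[276:296:2,284:356:6])
E
```

```text
cam [ 534.3998024  -109.55818378  274.08680576]
212
[[ 442.  -206.2   -2.1]
 [ 479.3 -168.8  110.4]
 [ 481.1 -168.6  116.6]
 [ 482.3 -168.8  121. ]
 [ 482.3 -170.5  121.6]
 [ 483.3 -170.8  125.5]
 [ 483.7 -171.9  127.4]
 [ 483.3 -173.8  127.2]
 [ 483.4 -175.3  128.1]]
218
[[ 446.7 -206.7   -2.6]
 [ 481.9 -169.4  109.4]
 [ 482.3 -170.6  111.5]
 [ 483.3 -171.1  115.6]
 [ 483.  -173.1  115.5]
 [ 483.7 -173.9  118.4]
 [ 483.2 -176.1  117.9]
 [ 483.4 -177.4  119.4]
 [ 483.2 -179.3  119.6]]
222
[[ 463.5 -191.2   42. ]
 [ 464.2 -192.8   45.5]
 [ 483.3 -171.8  108.6]
 [ 483.2 -173.6  109.4]
 [ 482.9 -175.7  109.3]
 [ 482.7 -177.8  109.3]
 [ 482.4 -179.8  109.4]
 [ 482.4 -181.5  110.5]
 [ 482.8 -182.6  112.6]]
proj tip [[235.90917238 268.61481157]
 [228.00185761 280.62935226]
 [225.66778997 284.17915631]
 [223.2125338  287.91494439]] [[317.21022976 275.20860979]
 [316.98225247 291.56783959]]
[[232.72418 232.68175 232.95549 234.54604 182.7871  182.5227  183.6916
  182.87213 233.05281 232.06108 232.97147 233.61084]
 [233.6793  234.37283 233.52406 234.72293 176.7377  176.79027 183.2431
  176.584
[... 342 characters left out ...]
379 169.31923 171.92139
  168.83649 169.12323 169.3743  170.06721 234.2381 ]
 [234.57301 165.47664 166.81122 166.39923 167.54422 166.46486 171.0418
  167.4375  167.43616 166.34378 166.65958 234.88373]
 [234.86574 163.12914 162.57465 163.79803 163.62312 164.38306 168.54253
  165.72025 163.71738 164.85912 165.4679  165.06418]
 [236.71786 162.17867 162.74112 162.93501 162.51648 162.51236 166.58624
  162.9069  161.93967 162.56372 161.49686 162.54729]
 [236.6344  159.77176 160.56067 160.3509  160.45804 159.75195 164.77165
  160.60185 160.54553 160.16136 159.8856  160.0523 ]
 [160.38766 157.27602 157.59756 158.38889 158.4435  157.09894 161.9459
  158.77516 158.85028 157.74718 156.94458 158.29138]]
```

Fingers shut to 0.003 with no force. In both views the tips (wrist v≈278, side crop y≈218) end at the height of the bar's top, about z 102, although the reported TCP z is 76. So the real fingertips sit about 26 mm above the reported TCP. Before regrasping I'll lift, open, and measure the tip height directly.

```bash
python3 -m inch '0 0 -0.15 0 0 0 0;0 0 -0.3 0 0 0 50;0 0 -0.3 0 0 0 50;0 0 -0.3 0 0 0 50;0 0 -0.3 0 0 0 50' 10
python3 - <<'E'
from h import *
w=snap('wrist','wrist6');need([526.7,-181,76],-4.0)
s=snap('side','side6')
a=s['img'][230:330,280:400]; cv2.imwrite('pics/c6.png',cv2.resize(a,None,fx=6,fy=6,interpolation=3)[:,:,::-1])
v,u=np.mgrid[200:330,260:420]; X=depth(s,np.c_[u.ravel(),v.ravel()])
st=robot.get_state(); p=st['ee_pos']
m=(np.abs(X[:,0]-527)<45)&(np.abs(X[:,1]+181)<14)
z=np.sort(X[m,2]); h,e=np.histogram(z,bins=np.arange(50,220,4)); print(p[2]); print(list(zip(e[:-1],h)))
E
```

```text
time: 6.05
ee_pos: [526.1, -181.1, 105.0]
eef_rot: [-0.001, 0.73, 0.683, -0.0]
force: [-0.3, 0.0, 0.3]
opening: 0.298
t 6.1 pos [ 526.1 -181.1  105. ] F [0.68 0.19 0.06] open 0.343 j [-0.53  0.34  1.63 -0.    1.17 -0.47]
shift [0.001 0.007 0.29 ] turn [-0.001 -0.     0.002] tool y ang -3.8
105.0023483792668
[(np.int64(50), np.int64(53)), (np.int64(54), np.int64(278)), (np.int64(58), np.int64(67)), (np.int64(62), np.int64(2)), (np.int64(66), np.int64(0)), (np.int64(70), np.int64(0)), (np.int64(74), np.int64(0)), (np.int64(78), np.int64(0)), (np.int64(82), np.int64(0)), (np.int64(86), np.int64(0)), (np.int64(90), np.int64(0)), (np.int64(94), np.int64(0)), (np.int64(98), np.int64(20)), (np.int64(102), np.int64(53)), (np.int64(106), np.int64(5)), (np.int64(110), np.int64(0)), (np.int64(114), np.int64(0)), (np.int64(118), np.int64(0)), (np.int64(122), np.int64(0)), (np.int64(126), np.int64(0)), (np.int64(130), np.int64(0)), (np.int64(134), np.int64(1)), (np.int64(138), np.int64(11)), (np.int64(142), np.int64(9)), (np.int64(146), np.int64(17)), (np.int64(150), np.int64(22)), (np.int64(154), np.int64(26)), (np.int64(158), np.int64(21)), (np.int64(162), np.int64(18)), (np.int64(166), np.int64(24)), (np.int64(170), np.int64(25)), (np.int64(174), np.int64(21)), (np.int64(178), np.int64(26)), (np.int64(182), np.int64(28)), (np.int64(186), np.int64(20)), (np.int64(190), np.int64(25)), (np.int64(194), np.int64(13)), (np.int64(198), np.int64(3)), (np.int64(202), np.int64(2)), (np.int64(206), np.int64(0)), (np.int64(210), np.int64(0)), (np.int64(214), np.int64(0))]
```

View pics/c6.png

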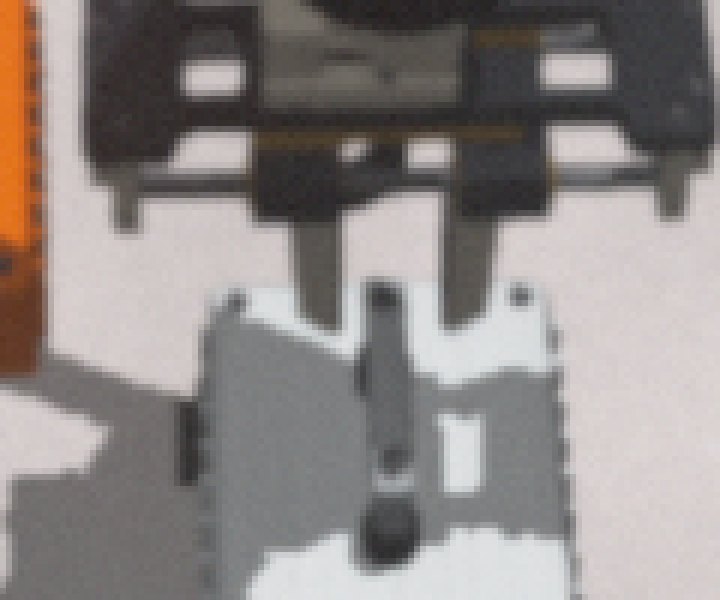

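```bash
python3 - <<'E'
from h import *
s=load('side6')
c,d=ray(s,[(334.5,284.9),(354.5,284.9)])
for y in (-188.6,-192,-181): print(y,c+d*((y-c[1])/d[:,1])[:,None])
E
```

```text
-188.6 [[ 506.15029919 -188.6         140.1490391 ]
 [ 545.22718589 -188.6         135.23521543]]
-192 [[ 505.81425729 -192.          144.60836536]
 [ 544.7054895  -192.          139.71788728]]
-181 [[ 506.90145169 -181.          130.18113336]
 [ 546.39333077 -181.          125.21512539]]
```

Tip is about 30 mm above the reported TCP (at least 26, since it shut clear of the bar). To get the tips at z≈78 I'll go to reported z≈50 in small steps, watching the force.

```bash
python3 -m inch '0 0.01 0 0 0 0 60;0 0.01 0.1 0 0 0 60;0 0.01 0.2 0 0 0 60;0 0.01 0.3 0 0 0 60;0 0.01 0.3 0 0 0 60' 10;python3 -m inch '0 0 0.06 0 0 0 60;0 0 0.12 0 0 0 60;0 0 0.18 0 0 0 60;0 0 0.25 0 0 0 60;0 0 0.25 0 0 0 60' 10
python3 - <<'E'
from h import *
w=snap('wrist','wrist7');need([526.7,-181,50],-4.0)
s=snap('side','side7')
a=s['img'][230:330,280:400]; cv2.imwrite('pics/c7.png',cv2.resize(a,None,fx=6,fy=6,interpolation=3)[:,:,::-1])
E
```

```text
time: 6.65
ee_pos: [526.2, -180.6, 73.5]
eef_rot: [-0.002, 0.73, 0.683, -0.001]
force: [-0.1, -0.7, 0.4]
opening: 0.599
time: 7.15
ee_pos: [526.9, -181.1, 49.7]
eef_rot: [-0.001, 0.73, 0.683, -0.0]
force: [0.2, 0.7, -0.8]
opening: 0.599
t 7.2 pos [ 527.3 -181.2   50.2] F [-0.4   0.45  0.  ] open 0.605 j [-0.53  0.4   1.69 -0.    1.05 -0.46]
shift [ 0.002 -0.006  0.002] turn [-0.001 -0.     0.002] tool y ang -3.8
```

View pics/c7.png

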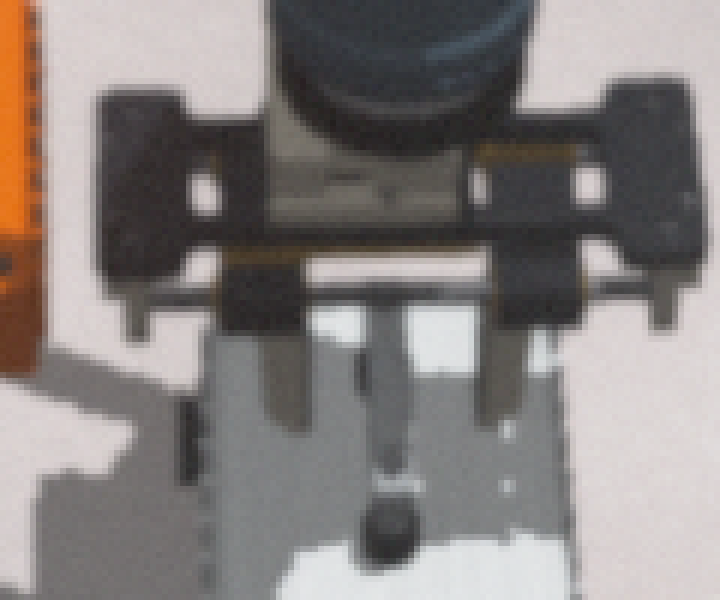

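View pics/wrist7.png

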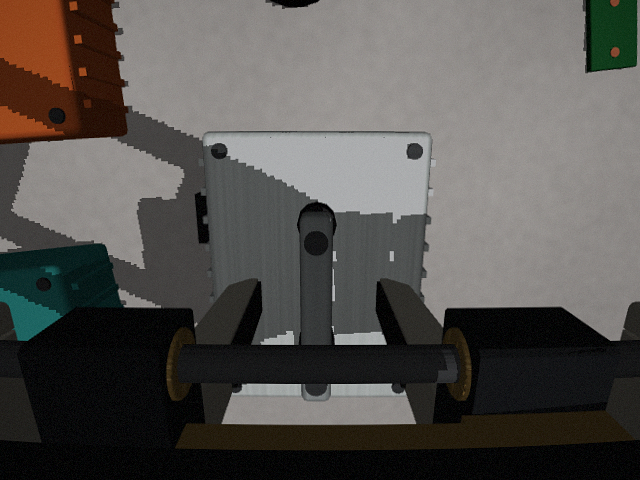

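The bar (crop (388,390)) is now properly between the fingers, with the tips below it at crop row 430. Closing gently.

```bash
python3 -m inch '0 -0.01 0 0 0 0 40;0 -0.01 0 0 0 0 20;0 -0.01 0 0 0 0 5;0 -0.01 0 0 0 0 5;0 -0.01 0 0 0 0 5' 8;python3 -m inch '0 0 0 0 0 0 5;0 0 0 0 0 0 5;0 0 0 0 0 0 5;0 0 0 0 0 0 5' 8
```

```text
time: 7.75
ee_pos: [526.7, -181.4, 51.0]
eef_rot: [0.0, 0.73, 0.683, 0.0]
force: [-0.4, -0.2, -0.1]
opening: 0.216
time: 8.15
ee_pos: [525.8, -181.3, 50.9]
eef_rot: [-0.001, 0.73, 0.683, -0.0]
force: [-5.5, -0.0, 4.2]
opening: 0.15
```

Gripped at 0.15 (14 mm). The bar is off to −x by about 1 mm, so I'll recentre and then firm up the grip.

```bash
python3 -m inch '0 -0.005 0 0 0 0 0;0 -0.01 0 0 0 0 0;0 -0.012 0 0 0 0 0' 10; python3 -m inch '0 0 0 0 0 0 0;0 0 0 0 0 0 0;0 0 0 0 0 0 0;0 0 0 0 0 0 0' 45;python3 -c "from h import *
need([526,-181,62],-4.)"
```

```text
time: 8.45
ee_pos: [525.8, -181.3, 50.9]
eef_rot: [0.0, 0.73, 0.683, 0.0]
force: [-1.1, -0.4, 0.5]
opening: 0.146
time: 8.85
ee_pos: [525.8, -181.3, 50.9]
eef_rot: [0.0, 0.73, 0.683, 0.0]
force: [-0.3, 0.0, 0.7]
opening: 0.146
t 8.85 pos [ 525.8 -181.3   50.9] F [-0.26  0.04  0.68] open 0.146 j [-0.53  0.4   1.7   0.    1.05 -0.47]
shift [ 0.003  0.002 -0.111] turn [0.    0.    0.002] tool y ang -3.8
```

```bash
python3 -m inch '0 0 -0.006 0 0 0 0;0 0 -0.012 0 0 0 0;0 0 -0.018 0 0 0 0;0 0 -0.024 0 0 0 0;0 0 -0.03 0 0 0 0' 45;python3 -c "from h import *
need([525.8,-181.3,62],-4.)"
```

```text
time: 9.35
ee_pos: [525.8, -181.3, 53.7]
eef_rot: [0.0, 0.73, 0.683, 0.0]
force: [2.6, -0.3, -4.3]
opening: 0.149
t 9.35 pos [ 525.8 -181.3   53.7] F [ 2.62 -0.34 -4.25] open 0.149 j [-0.53  0.39  1.69  0.    1.05 -0.47]
shift [ 0.     0.    -0.083] turn [ 0.    -0.     0.002] tool y ang -3.8
```

Lifted 2.8 mm at 4.3 N, as expected with no slip. Continuing smoothly.

```bash
python3 -m inch '0 0 -0.006 0 0 0 0;0 0 -0.012 0 0 0 0;0 0 -0.018 0 0 0 0;0 0 -0.024 0 0 0 0;0 0 -0.03 0 0 0 0' 45;python3 -m inch '0 0 -0.006 0 0 0 0;0 0 -0.012 0 0 0 0;0 0 -0.018 0 0 0 0;0 0 -0.024 0 0 0 0;0 0 -0.03 0 0 0 0' 45
```

```text
time: 9.85
ee_pos: [525.7, -181.3, 56.7]
eef_rot: [0.0, 0.73, 0.683, 0.0]
force: [5.7, -1.5, -8.5]
opening: 0.148
time: 10.35
ee_pos: [525.7, -181.3, 59.2]
eef_rot: [0.0, 0.73, 0.683, 0.0]
force: [6.1, -0.7, -10.9]
opening: 0.149
```

```bash
python3 -m inch '0 0.003 -0.006 0 0 0 0;0 0.006 -0.012 0 0 0 0;0 0.009 -0.018 0 0 0 0;0 0.011 -0.023 0 0 0 0;0 0.011 -0.027 0 0 0 0' 45;python3 -m inch '0 0 0 0 0 0 0' 45
```

```text
time: 10.85
ee_pos: [525.6, -181.3, 61.6]
eef_rot: [-0.001, 0.73, 0.683, -0.001]
force: [4.2, -2.8, -15.4]
opening: 0.146
time: 10.95
ee_pos: [525.7, -181.2, 61.8]
eef_rot: [-0.001, 0.73, 0.683, -0.0]
force: [2.9, -2.7, -15.0]
opening: 0.146
```

Lift is 10.9 mm at 15.0 N. Holding, with a look at the bands.

```bash
python3 -m inch '0 0 0 0 0 0 0;0 0 0 0 0 0 0;0 0 0 0 0 0 0;0 0 0 0 0 0 0;0 0 0 0 0 0 0';python3 - <<'E'
from h import *
w=snap('wrist','wrist8');s=snap('side','side8');need([525.8,-181.3,50.9],-4.0)
a=s['img'][240:340,280:390]; b=w['img'][180:410,250:390]
cv2.imwrite('pics/c8.png',np.hstack([cv2.resize(a,(396,360),interpolation=3),cv2.resize(b,(219,360),interpolation=3)])[:,:,::-1])
E
python3 -m inch '0 0 0 0 0 0 0;0 0 0 0 0 0 0;0 0 0 0 0 0 0;0 0 0 0 0 0 0;0 0 0 0 0 0 0'
```

```text
time: 11.45
ee_pos: [525.7, -181.2, 62.2]
eef_rot: [-0.001, 0.73, 0.683, -0.0]
force: [-0.7, -3.2, -15.0]
opening: 0.146
t 11.55 pos [ 525.7 -181.2   62.3] F [ -2.46  -3.07 -15.34] open 0.147 j [-0.53  0.38  1.68 -0.    1.08 -0.47]
shift [-0.001  0.001  0.114] turn [-0.001 -0.     0.002] tool y ang -3.8
time: 12.05
ee_pos: [525.8, -181.2, 62.3]
eef_rot: [-0.001, 0.73, 0.683, -0.0]
force: [-3.8, -3.7, -16.2]
opening: 0.148
```

View pics/c8.png

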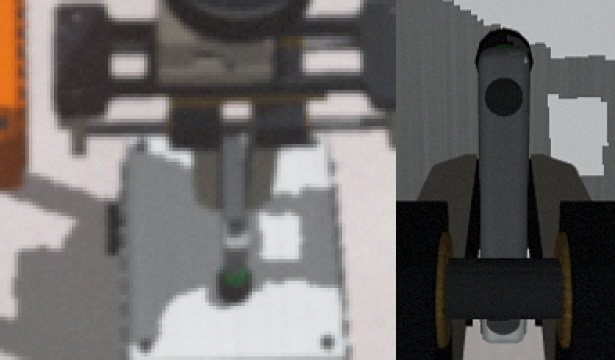

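The green band shows at crop (236,277) and no red. Force has been 15–16 N for over 1 s. One more short hold, then ease down.

```bash
python3 -m inch '0 0 0 0 0 0 0;0 0 0 0 0 0 0;0 -0.002 0 0 0 0 0';python3 -m inch '0 -0.003 0.006 0 0 0 0;0 -0.005 0.012 0 0 0 0;0 -0.006 0.018 0 0 0 0;0 -0.007 0.024 0 0 0 0;0 -0.007 0.03 0 0 0 0';python3 -m inch '0 0 0.006 0 0 0 0;0 0 0.012 0 0 0 0;0 0 0.018 0 0 0 0;0 0 0.024 0 0 0 0;0 0 0.03 0 0 0 0';python3 -m inch '0 0 0.006 0 0 0 0;0 0 0.012 0 0 0 0;0 0 0.018 0 0 0 0;0 0 0.024 0 0 0 0;0 0 0.03 0 0 0 0'
```

```text
time: 12.35
ee_pos: [525.8, -181.2, 62.3]
eef_rot: [-0.001, 0.73, 0.683, -0.0]
force: [-2.8, -3.3, -14.3]
opening: 0.145
time: 12.85
ee_pos: [525.8, -181.2, 59.8]
eef_rot: [0.0, 0.73, 0.683, 0.0]
force: [-2.5, -1.1, -12.1]
opening: 0.144
time: 13.35
ee_pos: [525.9, -181.3, 56.8]
eef_rot: [0.0, 0.73, 0.683, 0.0]
force: [-2.9, -1.1, -7.7]
opening: 0.144
time: 13.85
ee_pos: [525.9, -181.3, 53.9]
eef_rot: [0.0, 0.73, 0.683, 0.0]
force: [-4.3, -0.8, -3.8]
opening: 0.147
```

```bash
python3 -m inch '0 -0.002 0.006 0 0 0 0;0 -0.004 0.012 0 0 0 0;0 -0.006 0.018 0 0 0 0;0 -0.007 0.024 0 0 0 0;0 -0.007 0.03 0 0 0 0';python3 -m inch '0 0 0.003 0 0 0 0;0 0 0.003 0 0 0 0'
```

```text
time: 14.35
ee_pos: [525.9, -181.4, 51.1]
eef_rot: [0.001, 0.73, 0.683, 0.001]
force: [0.6, 1.6, -1.0]
opening: 0.144
time: 14.55
ee_pos: [525.9, -181.4, 50.9]
eef_rot: [0.001, 0.73, 0.683, 0.001]
force: [0.3, 3.3, 1.6]
opening: 0.148
```

Home at z 50.9, the starting value, with slight downward contact. Opening now.

```bash
python3 -m inch '0 0 0.002 0 0 0 0;0 0 0.002 0 0 0 0;0 0 0.002 0 0 0 0' 5; python3 -m inch '0 0 0.002 0 0 0 55;0 0 0 0 0 0 55;0 0 0 0 0 0 55;0 0 0 0 0 0 55;0 0 0 0 0 0 55'
python3 - <<'E'
from h import *
w=snap('wrist','wrist9');s=snap('side','side9');need([525.8,-181.3,170],-4.0)
a=s['img'][240:340,280:390]; b=w['img'][180:410,250:390]
cv2.imwrite('pics/c9.png',np.hstack([cv2.resize(a,(396,360),interpolation=3),cv2.resize(b,(219,360),interpolation=3)])[:,:,::-1])
E
```

```text
time: 14.85
ee_pos: [525.8, -181.4, 50.8]
eef_rot: [0.001, 0.73, 0.683, 0.0]
force: [-0.3, 2.8, 5.8]
opening: 0.148
time: 15.35
ee_pos: [524.8, -181.3, 49.9]
eef_rot: [-0.0, 0.73, 0.683, -0.0]
force: [-0.7, 0.5, 0.1]
opening: 0.523
t 15.45 pos [ 524.9 -181.3   50. ] F [ 0.43  0.43 -0.79] open 0.542 j [-0.53  0.4   1.7  -0.    1.05 -0.47]
shift [ 1.0e-03  9.0e-03 -1.2e+00] turn [-0.     0.     0.002] tool y ang -3.8
```

View pics/c9.png

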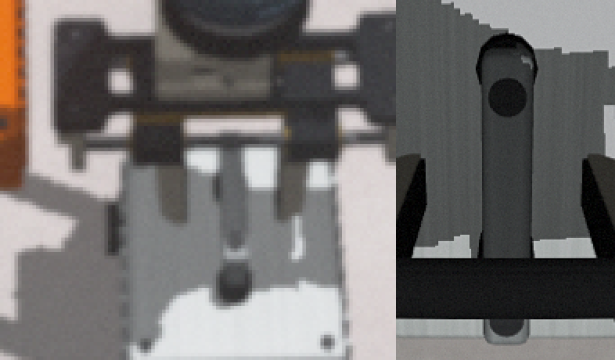

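No green shows: the clamp is home and released. Now rise and go to the panel.

```bash
python3 -m inch '0 0 -0.1 0 0 0 55;0 0 -0.35 0 0 0 55;0 0 -0.7 0 0 0 55;0 0 -1 0 0 0 55;0 0 -1 0 0 0 55'
python3 -c "from h import *
need([551,148,150],86)"
```

```text
time: 15.95
ee_pos: [527.8, -182.9, 155.6]
eef_rot: [0.005, 0.73, 0.683, 0.001]
force: [0.4, 0.2, 0.8]
opening: 0.546
t 15.95 pos [ 527.8 -182.9  155.6] F [0.37 0.18 0.85] open 0.546 j [-0.53  0.29  1.57  0.    1.27 -0.47]
shift [3.317 0.012 0.041] turn [ 0.002  0.006 -0.998] tool y ang -3.8
```

```bash
python3 -m inch '0.2 0 0 0 0 -0.08 0;0.4 0 0 0 0 -0.16 0;0.6 0 0 0 0 -0.24 0;0.8 0 0 0 0 -0.32 0;1 0 0 0 0 -0.4 0' 10
python3 -c "from h import *
need([551,148,150],86)"
```

```text
time: 16.45
ee_pos: [531.1, -80.6, 149.6]
eef_rot: [-0.0, 0.481, 0.877, -0.0]
force: [0.5, 0.1, -0.2]
opening: 0.17
t 16.45 pos [531.1 -80.6 149.6] F [ 0.49  0.12 -0.15] open 0.17 j [-0.36  0.26  1.62  0.    1.26 -0.93]
shift [ 1.821  1.395 -0.003] turn [-0.    -0.001 -0.595] tool y ang 32.5
```

```bash
python3 -m inch '0.2 0.15 0 0 0 -0.08 0;0.4 0.3 0 0 0 -0.16 0;0.6 0.45 0 0 0 -0.24 0;0.8 0.6 0 0 0 -0.32 0;1 0.75 0 0 0 -0.4 0' 10
python3 -c "from h import *
need([551,148,150],86)"
```

```text
time: 16.95
ee_pos: [541.3, 44.2, 149.6]
eef_rot: [-0.0, 0.187, 0.982, -0.0]
force: [-0.4, 0.3, -0.3]
opening: 0.004
t 16.95 pos [541.3  44.2 149.6] F [-0.43  0.29 -0.26] open 0.004 j [-0.12  0.27  1.61 -0.    1.26 -1.32]
shift [ 0.29   1.002 -0.004] turn [-0.    -0.001 -0.194] tool y ang 68.5
```

```bash
python3 -m inch '0.07 0.25 0 0 0 -0.06 0;0.15 0.5 0 0 0 -0.12 0;0.22 0.75 0 0 0 -0.19 0;0.29 1 0 0 0 -0.19 0;0.29 1 0 0 0 -0.19 0' 10
python3 - <<'E'
from h import *
w=snap('wrist','wrist10');need([551,148,100],86)
s=snap('side','side10');need([551,148,100],86)
E
```

```text
time: 17.45
ee_pos: [551.5, 149.4, 149.6]
eef_rot: [-0.0, 0.04, 0.999, 0.0]
force: [0.3, -0.6, 0.5]
opening: 0.008
t 17.5 pos [551.4 147.8 149.5] F [-0.32  0.07  0.37] open 0.003 j [ 0.07  0.32  1.54 -0.    1.28 -1.42]
shift [0.004 0.002 0.495] turn [-0.    -0.001 -0.006] tool y ang 85.4
t 17.55 pos [551.5 146.8 149.5] F [-0.53  0.05 -0.14] open 0.005 j [ 0.07  0.32  1.54 -0.    1.28 -1.42]
shift [0.005 0.012 0.495] turn [-0.    -0.001 -0.007] tool y ang 85.4
```

View pics/wrist10.png

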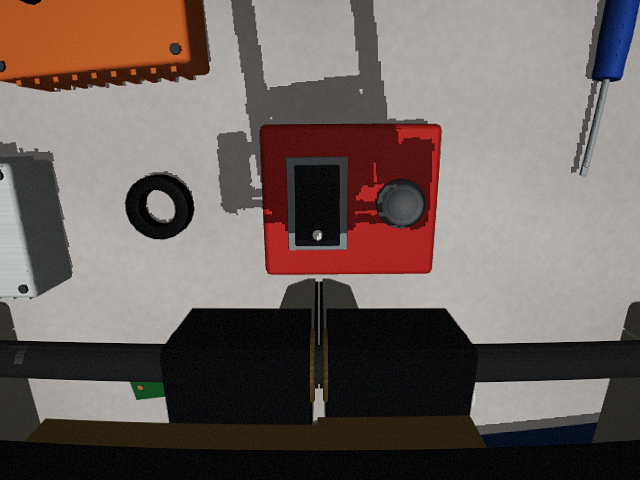

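View pics/side10.png

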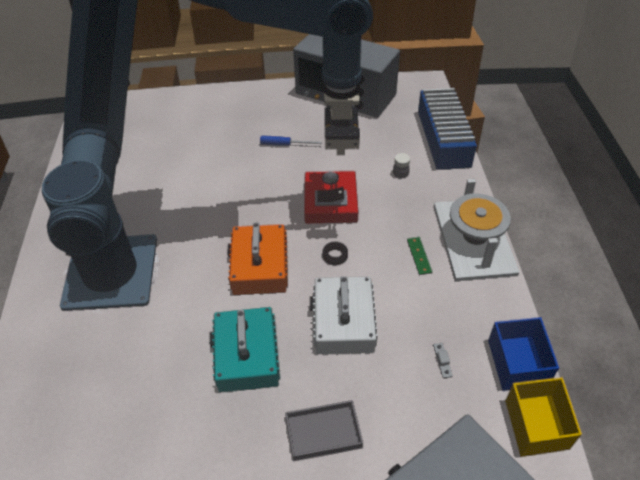

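```bash
python3 - <<'E'
from h import *
w=load('wrist10'); a=w['img'][222:250,300:340].astype(int).min(2); v,u=np.where(a>130); k=a[v,u]
uv=[[((u+300)*k).sum()/k.sum(),((v+222)*k).sum()/k.sum()]]; print(uv,plane(w,uv,61), 'px n',len(u)); need(plane(w,uv,61)[0]*[1,1,0]+[0,0,50],86)
print(depth(w,[(318,236),(304,240),(330,240)]))
print('cam',-np.array(w['R']).T@w['t'])
E
```

```text
[[np.float64(318.81420169897626), np.float64(237.34589414071007)]] [[554.05536387 150.46868932  61.        ]] px n 25
t 17.55 pos [551.5 146.8 149.5] F [-0.53  0.05 -0.14] open 0.005 j [ 0.07  0.32  1.54 -0.    1.28 -1.42]
shift [-0.024  0.04   0.995] turn [-0.    -0.001 -0.007] tool y ang 85.4
[[553.15928323 149.88560786  59.94005624]
 [555.07928934 138.47465757  61.83498188]
 [556.79466869 159.24791444  61.6633032 ]]
cam [481.09791951 155.62397837 347.15760657]
```

```bash
python3 -m inch '-0.01 0.01 0.2 0 0 0 0;-0.01 0.015 0.4 0 0 0 0;-0.01 0.02 0.6 0 0 0 0;-0.01 0.02 0.8 0 0 0 0;-0.01 0.02 0.9 0 0 0 0' 20;python3 -m inch '0 0 0 0 0 0 0;0 0 0 0 0 0 0'
python3 - <<'E'
from h import *
w=snap('wrist','wrist11');need([552.5,149,35],86)
s=snap('side','side11');a=s['img'][130:230,280:390]; b=w['img'][150:380,250:390]
cv2.imwrite('pics/c11.png',np.hstack([cv2.resize(a,(440,400),interpolation=3),cv2.resize(b,(243,400),interpolation=3)])[:,:,::-1])
E
```

```text
time: 18.05
ee_pos: [551.9, 147.1, 58.2]
eef_rot: [-0.002, 0.042, 0.999, -0.0]
force: [0.2, 0.4, -0.0]
opening: 0.01
time: 18.25
ee_pos: [553.6, 148.0, 60.6]
eef_rot: [0.0, 0.041, 0.999, -0.0]
force: [0.2, -0.2, 0.5]
opening: 0.004
t 18.3 pos [553.9 148.2  61. ] F [-0.2   0.89 -0.02] open 0.007 j [ 0.07  0.41  1.64 -0.    1.09 -1.42]
shift [0.015 0.007 0.26 ] turn [ 0.     0.001 -0.008] tool y ang 85.3
```

View pics/c11.png

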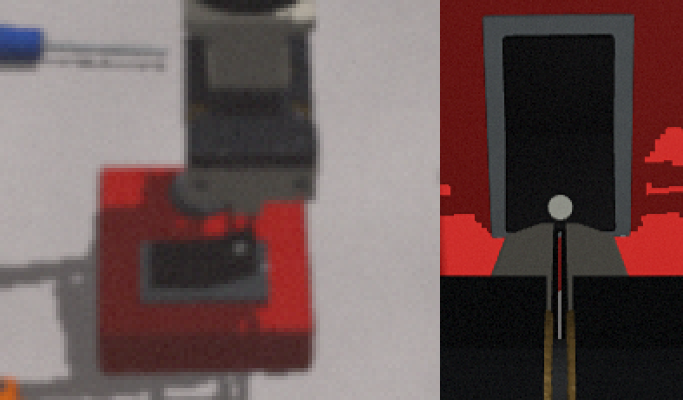

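The dot lines up with the finger midline in the wrist crop, at (560,207). Descending slowly.

```bash
python3 -m inch '0.015 0.007 0.05 0 0 0 0;0.015 0.007 0.1 0 0 0 0;0.015 0.007 0.15 0 0 0 0;0.015 0.007 0.2 0 0 0 0;0.015 0.007 0.2 0 0 0 0' 20;python3 -m inch '0 0 0.015 0 0 0 0;0 0 0.03 0 0 0 0;0 0 0.045 0 0 0 0;0 0 0.06 0 0 0 0';python3 -c "from h import *
need([552.5,149,25],86)"
```

```text
time: 18.85
ee_pos: [550.9, 149.4, 39.0]
eef_rot: [-0.001, 0.041, 0.999, -0.0]
force: [-0.6, 0.6, 1.0]
opening: 0.004
time: 19.25
ee_pos: [551.8, 149.5, 34.1]
eef_rot: [0.0, 0.041, 0.999, 0.0]
force: [-0.0, 0.5, -0.5]
opening: 0.004
t 19.25 pos [551.8 149.5  34.1] F [-0.01  0.47 -0.47] open 0.004 j [ 0.07  0.44  1.67 -0.    1.03 -1.42]
shift [-0.007 -0.004  0.091] turn [ 0.     0.    -0.008] tool y ang 85.3
```

```bash
python3 -m inch '0 0 0.015 0 0 0 0;0 0 0.03 0 0 0 0;0 0 0.04 0 0 0 0;0 0 0.04 0 0 0 0';python3 -m inch '0 0 0.01 0 0 0 0;0 0 0.02 0 0 0 0;0 0 0.03 0 0 0 0;0 0 0.03 0 0 0 0'
```

```text
time: 19.65
ee_pos: [552.0, 149.4, 30.1]
eef_rot: [0.0, 0.041, 0.999, 0.0]
force: [-0.4, -0.3, 1.0]
opening: 0.005
time: 20.05
ee_pos: [551.5, 149.5, 26.8]
eef_rot: [-0.0, 0.041, 0.999, -0.0]
force: [0.7, 0.5, 0.3]
opening: 0.005
```

```bash
python3 - <<'E'
from h import *
w=snap('wrist','wrist12')
s=snap('side','side12');need([552.5,149,25],86);a=s['img'][130:230,280:390]; b=w['img'][150:380,250:390]
cv2.imwrite('pics/c12.png',np.hstack([cv2.resize(a,(440,400),interpolation=3),cv2.resize(b,(243,400),interpolation=3)])[:,:,::-1])
E
```

```text
t 20.15 pos [551.4 149.5  26.9] F [ 0.09 -0.06 -0.24] open 0.007 j [ 0.07  0.45  1.68  0.    1.01 -1.42]
shift [-0.011 -0.004  0.019] turn [-0.    -0.    -0.008] tool y ang 85.3
```

View pics/c12.png

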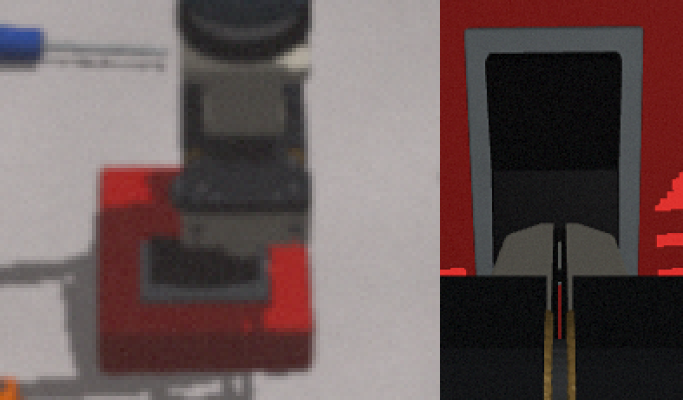

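The rocker has started to turn. Continuing until the stop shows in the force.

```bash
python3 -m inch '0 0 0.01 0 0 0 0;0 0 0.02 0 0 0 0;0 0 0.02 0 0 0 0';python3 -m inch '0 0 0.005 0 0 0 0;0 0 0.01 0 0 0 0;0 0 0.01 0 0 0 0'
```

```text
time: 20.45
ee_pos: [551.6, 149.5, 24.9]
eef_rot: [-0.0, 0.041, 0.999, -0.0]
force: [0.9, 0.2, 0.5]
opening: 0.007
time: 20.75
ee_pos: [551.6, 149.4, 24.0]
eef_rot: [-0.0, 0.041, 0.999, -0.0]
force: [-0.1, -0.6, 0.7]
opening: 0.006
```

```bash
python3 -m inch '0 0 0.005 0 0 0 0;0 0 0.01 0 0 0 0;0 0 0.01 0 0 0 0';python3 -m inch '0 0 0.005 0 0 0 0;0 0 0.01 0 0 0 0;0 0 0.01 0 0 0 0';python3 - <<'E'
from h import *
w=snap('wrist','wrist13')
s=snap('side','side13');need([552.5,149,25],86);a=s['img'][130:230,280:390]; b=w['img'][150:380,250:390]
cv2.imwrite('pics/c13.png',np.hstack([cv2.resize(a,(440,400),interpolation=3),cv2.resize(b,(243,400),interpolation=3)])[:,:,::-1])
E
```

```text
time: 21.05
ee_pos: [551.7, 149.4, 23.0]
eef_rot: [-0.0, 0.041, 0.999, -0.0]
force: [0.9, 0.0, -0.3]
opening: 0.006
time: 21.35
ee_pos: [551.7, 149.4, 22.0]
eef_rot: [-0.0, 0.041, 0.999, 0.0]
force: [-0.3, -0.3, 1.4]
opening: 0.004
t 21.45 pos [551.6 149.5  22. ] F [-0.06 -0.22 -0.23] open 0.006 j [ 0.07  0.45  1.69  0.    1.   -1.42]
shift [-0.01  -0.004 -0.03 ] turn [-0.    -0.    -0.008] tool y ang 85.3
```

View pics/c13.png

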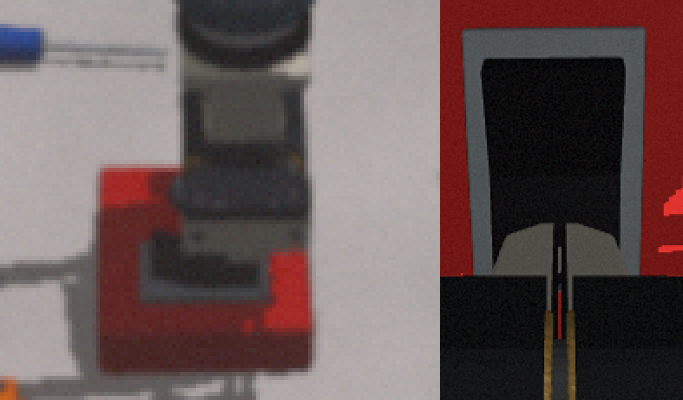

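Left end is rising, so it's nearly over. Continuing.

```bash
python3 -m inch '0 0 0.005 0 0 0 0;0 0 0.01 0 0 0 0;0 0 0.01 0 0 0 0';python3 -m inch '0 0 0.005 0 0 0 0;0 0 0.01 0 0 0 0;0 0 0.01 0 0 0 0'; python3 -c "from h import *
s=snap('top','top14');a=s['img'][190:270,197:292];cv2.imwrite('pics/c14.png',cv2.resize(a,None,fx=6,fy=6,interpolation=3)[:,:,::-1])"
```

```text
time: 21.75
ee_pos: [551.7, 149.4, 21.0]
eef_rot: [-0.0, 0.041, 0.999, -0.0]
force: [-0.0, 0.6, 0.8]
opening: 0.009
time: 22.05
ee_pos: [551.7, 149.4, 20.6]
eef_rot: [0.0, 0.041, 0.999, -0.0]
force: [-0.8, 0.0, 5.1]
opening: 0.003
```

View pics/c14.png

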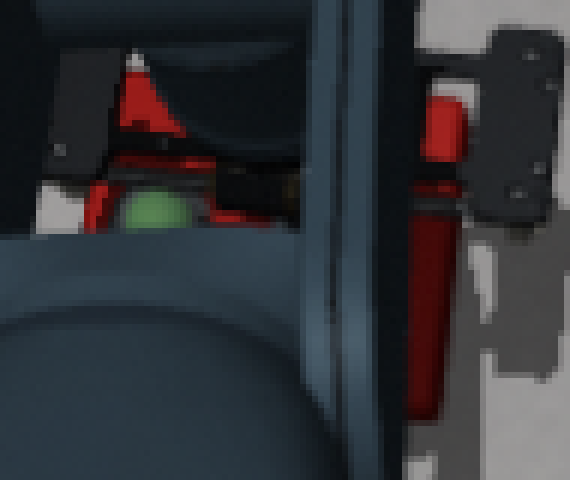

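The dome is green (crop (155,210)) and the stop is felt at 5 N. A small extra press, then retreat straight up.

```bash
python3 -m inch '0 0 0.004 0 0 0 0;0 0 0.004 0 0 0 0';python3 -m inch '0 0 -0.1 0 0 0 0;0 0 -0.4 0 0 0 0;0 0 -0.8 0 0 0 0;0 0 -1 0 0 0 0;0 0 -1 0 0 0 0'; python3 -m inch '0 -0.3 -0.3 0 0 0 0;0 -0.6 -0.6 0 0 0 0;0 -0.9 -0.6 0 0 0 0;0 -1 -0.6 0 0 0 0;0 -1 -0.6 0 0 0 0';  python3 -m inch '0 -0.3 0 0 0 0 0;0 -0.6 0 0 0 0 0;0 -0.9 0 0 0 0 0;0 -1 0 0 0 0 0;0 -1 0 0 0 0 0'
python3 - <<'E'
from h import *
s=snap('top','top15');t=snap('side','side15')
a=cv2.resize(s['img'][190:270,197:292],(380,320),interpolation=3)
c=cv2.resize(t['img'][265:365,295:395],(380,280),interpolation=3); d=cv2.resize(t['img'][160:230,290:370],(380,320),interpolation=3)
cv2.imwrite('pics/c15.png',np.vstack([np.hstack([a,d]),np.hstack([c,c*0])])[:,:,::-1])
need([0,0,0],0)
E
```

```text
time: 22.3
ee_pos: [551.8, 149.5, 20.6]
eef_rot: [0.0, 0.041, 0.999, -0.0]
force: [-2.1, -0.0, 7.8]
opening: 0.002
time: 22.8
ee_pos: [554.2, 149.7, 123.6]
eef_rot: [0.004, 0.041, 0.999, 0.0]
force: [0.7, 0.2, 0.1]
opening: 0.007
time: 23.3
ee_pos: [542.7, 48.8, 178.4]
eef_rot: [-0.001, 0.042, 0.999, 0.0]
force: [-1.3, -0.2, -0.1]
opening: 0.006
time: 23.8
ee_pos: [534.9, -49.7, 178.6]
eef_rot: [-0.001, 0.042, 0.999, 0.001]
force: [0.0, 0.4, -0.7]
opening: 0.003
t 23.9 pos [535.2 -48.4 179. ] F [ 0.19 -0.65  0.86] open 0.005 j [-0.3   0.24  1.58  0.    1.33 -1.79]
shift [5.371 0.043 1.796] turn [ 0.    -0.001  0.948] tool y ang 85.3
```

View pics/c15.png

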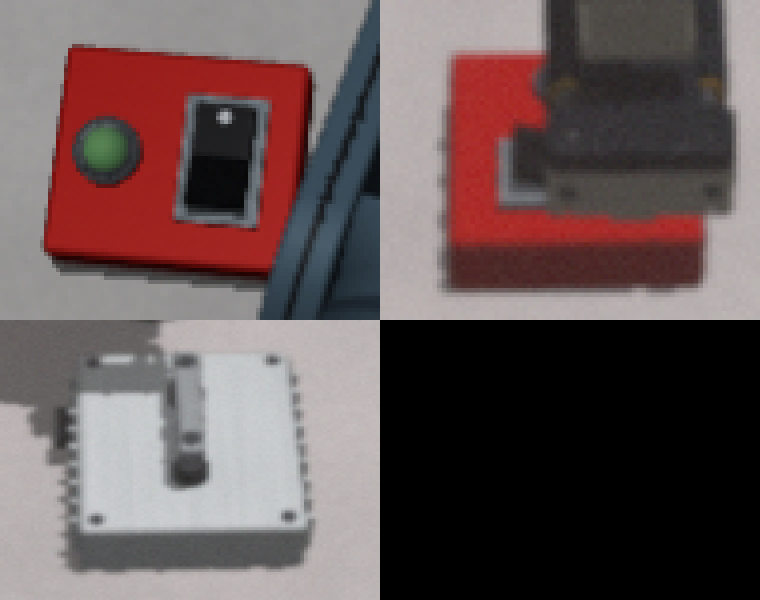

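View pics/side15.png

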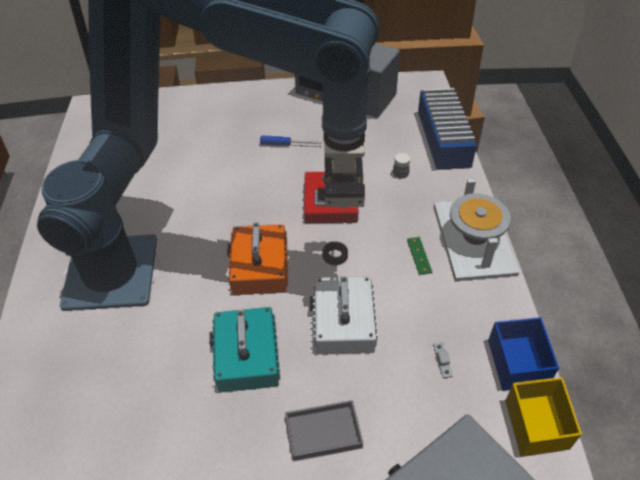

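The dome is green at crop (103,150), the clamp is home with no green showing, and the bystanders sit at the same pixels as at the start.

```bash
python3 -c "from rig import robot; print(robot.job_done())"
```

```text
the job is handed in; nothing more can be done
None
```

The job is done and handed in at about 24 s of the 59 s allowed; no verdict is reported.

- **Clamp pull:** I gripped the silver enclosure's crossbar and pulled up smoothly to about 11 mm of lift. I held it for about 1.4 s at 14–16 N. The side picture taken during the hold showed green at the near leg and no red.
- **Return home:** I eased the clamp back to its starting height (reported z 50.9 mm) with light downward contact, then let go. No green showed afterwards.
- **Switch:** I pressed the rocker at the white dot until it met its stop, at 5–8 N. The dome turned green and stayed green after I withdrew. The pictures show it green; I did not measure its brightness.
- **Rest of the bench:** comparing the first and last side pictures by eye, nothing else had moved. At hand-in the gripper was clear of everything.

**What disagreed:**
- The first grasp shut empty above the bar, with no contact force. The real fingertips sit about 30 mm above the reported TCP, so I regrasped and pressed the rocker at correspondingly lower reported heights.
- The top and wrist cameras differed by about 4 mm on the bar's position, and I settled it by feel while gripping.
- Side forces of up to about 6 N built up during the lift, and I trimmed them out.

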